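# Jack down the stabiliser leg of a display riser

## Task

Put the wooden foot plate flat on the counter under the raised leg of the display riser, the cork disc centred below the leg. Then turn the crank clockwise (seen from above) until the foot has come down and presses firmly on the plate: stop when the effort at the knob has risen to nearly twice its free-running effort, do not overtighten, and let go. Leave the goods on and round the riser where they are.

Things in the scene. Friction and masses are not known exactly. Their poses are not given: they have to be found in the camera images.
- stand: Light-wood cantilevered display riser, fixed, with a steel jack leg at its front end. Origin: on the counter under the jack's vertical axis; x points from the leg back to the riser, y left, z up. Deck 142 x 100 mm, top at z = 104, from x = 28 to 170 mm; its sole on the counter begins at x = 83 mm. Jack tube 32 mm thick, gear cap up to z = 138. In front of the leg (x < 0) all is open.
- leg_point (a point): Point on the counter straight below the jack's axis, where the cork disc's middle belongs within 12 mm. The jack's round foot, 40 mm wide, hangs over it, its underside 17 to 35 mm above the counter at the start: unmeasured and in no fixed relation to the crank's direction, so contact must be felt. It needs 0.4 to 1.4 turns to reach the plate.
- crank_axis (a point): Top middle of the jack's gear cap, 138 mm over the counter, on the vertical crank axis. Clockwise from above lowers the foot, 18.8 mm a turn (3 mm per rad). The foot is sprung: after contact each further rad adds 54 N on the plate and 4 N to the effort at the knob. The gear locks itself: it stays where it is left.
- crank_knob (a point): Mid-height (180 mm over the counter) of the upright black crank knob, free-spinning, 19 mm thick, from z = 154 to 202 mm, circling at 40 mm radius; the crank arm is below z = 152. Start direction varies. Free running takes 7.5 N along the circle; right is nearly twice that: 12 to 14 N (9.8 to 15 N passes: foot at 30 to 100 N). Just after a stop 1 to 2 N less is read. Over 17 N (foot over 130 N) is overtightened, never allowed.
- foot_plate: Loose dark-wood plate, 146 x 56 x 10 mm, about 0.12 kg, with an upright grip block at one end. Origin: on its underside below the grip block. x points from the block along the plate to the cork disc (plate from x = -13 to +133 mm), z up. It must lie flat on the counter. Laid with its x along the stand's x, the block stands 105 mm in front of the jack axis, clear of the crank.
- plate_seat (a point): Point on the plate's underside (z = 0 when it lies flat) below the middle of the thin cork disc, 45 mm wide, where the foot shall bear; x = 105 mm of foot_plate. The plate reaches 28 mm beyond it and to both sides.
- plate_grip (a point): Grip point in the plate's upright grip block, 38 mm above the plate's underside, over the origin of foot_plate. The block is 22 mm long (plate x), 20 mm wide (plate y), and reaches from 10 to 60 mm above the underside.
- round_tin: Round floral tin, 74 mm diameter, 32 mm high, on the riser's deck; a bystander to leave alone. Origin: centre of its underside.
- balm_box: Small green box, 50 x 50 x 22 mm, on the counter to the right of the plate; a bystander. Origin: centre of its underside.

How it is judged:
On the way, in this order (a step that is already met when the one before it is completed fails the run):
1. the plate lies flat on the counter with its cork disc under the leg (within 12 mm), the foot not yet on it (horizontal distance between plate_seat and leg_point below 0.012 m and height (world z) of foot_plate below 0.004 m and angle between foot_plate's own z axis and vertical below 0.06 rad and contact force between stand and foot_plate below 1 N), for 0.2 s.
2. the foot presses on the plate with more than 30 N (horizontal distance between plate_seat and leg_point below 0.012 m and height (world z) of foot_plate below 0.004 m and angle between foot_plate's own z axis and vertical below 0.06 rad and contact force between stand and foot_plate above 30 N), for 0.2 s.
At the end, for the whole second after the job is handed in: The foot plate lies flat and at rest on the counter, the middle of its cork disc within 12 mm of the jack's axis, and the foot presses on it with 30 to 100 N (crank effort while turning 9.8 to 15 N, against 7.5 N free running), with the crank let go (all of step 2 and contact force between stand and foot_plate below 100 N and linear speed of foot_plate below 0.01 m/s); the robot touches nothing.
It fails at once if the jack is overtightened (foot force over 130 N) (contact force between stand and foot_plate above 130 N).
It fails at once if a bystander is moved by more than 20 mm (distance of any of round_tin, balm_box from where it was at the start of the episode above 0.02 m).
It also fails if it takes over 72 s, if anything falls off the work surface, if the arm or the gripper's body presses on something with over 40 N, if the wrist force passes 120 N, or if a joint passes its speed limit or range.

## Robot

A 7-joint arm with a two-finger parallel gripper is mounted at the origin on a cart in front of the work surface, level with it; the furniture and walls round the work are solid. World frame = base frame: x ahead of the robot, y to its left, z up, the work surface at z = 0. Lengths are in m, angles in rad, forces in N, time in s.
With the tool pointing down it reaches from about 0.4 to 0.85 m from the base axis. Payload 10.4 kg.
Tool frame: the origin (TCP) lies between the finger pads; the fingertips stand 19 mm ahead of it and the grasp point (between the pads) is the TCP (manip.tip_reach is the z of the fingertips in the tool frame, in m); z points along the fingers, y is the direction in which the jaws open and shut (so a half turn about z gives the same grasp; the last joint's range is limited). The gripper opens to 85 mm and grips with 20 to 120 N. Pads are 22 mm wide; open, the fingers measure 114 mm over their backs; the gripper's body (76 mm by 85 mm) begins 54 mm behind the grasp point. The pads swing forward as they close: fully open they stand 13 mm farther back than shut.
Start: joints at [-1.192, 0.332, -0.065, 1.46, 0.022, 1.35, -0.088], TCP at [0.244, 0.575, 0.25] pointing down, gripper open.
Joint ranges: [-2.6, 2.6], [-0.5, 2.12], [-1.47, 1.34], [0.16, 2.42], [-1.27, 4.41], [0.06, 2.06], [-2.6, 2.6]. Speed limits (rad/s): [2.22, 2.22, 2.79, 2.79, 3.14, 3.14, 3.14].

## Interface

Orientations are given as a unit quaternion [x, y, z, w].
In Python, from workcell import sensors, cams, manip gives the robot as it stands.
- The arm moves only by the shell command python3 -m jog 'ROWS' [FORCE]. ROWS is JSON, a list of rows, each a list of 3 entries, a list of its own where there are three numbers: the shift along the world's x, y, z in m, then the turn, a rotation vector about the world's x, y, z in rad, then the opening in per cent of the stroke, from 0 (shut) to 100 (fully open). In form: [[[dx, dy, dz], [wx, wy, wz], grip], ...]. A call has 1 to 5 rows; each row shifts and turns the pose as measured when the row begins; what a row does not reach is not made up. A row lasts 1/8 s, in which the tool goes at most 62.5 mm and 10.7 degrees, less where a joint would pass 70% of its speed; a pose out of reach is approached as far as the arm can. A call with a gripper value outside its range is refused whole. The fingers move at their own pace and stop on an object; FORCE is the grip in N (left out, the last holds). Time passes only in rows, so rows that do not move let the fingers close. It gives the time, the measured TCP pose, the force and the opening at its end, in the units of the state.
- sensors.get_obs(): the state, without advancing time (a new reading comes with each control period).
- cams.camera(name): name is "scene" or "top" or "wrist"; returns (picture, depth): 384x512x3 uint8, red, green, blue; 384x512 float32, m along the optical axis (not along the pixel's ray), 0 where there is no reading.
- cams.camera_model(name): a dict with "intrinsics" (3x3 intrinsics, pixels), "view" (4x4, takes a point from world to camera coordinates). Camera axes: x right, y down, z forward; pixel columns grow to the right and rows downward; lengths in m; the calibration is good to about 2 mm. A picture is of the moment at which its call begins: read the wrist's pose just before it. camera_model takes no time and is no camera call; for the wrist camera it gives the pose at the moment of the call.
- manip.hand_in(): hands the job in, once; it reports no verdict.
The state is a dict: "clock": time; "joint_pos": joint angles; "joint_velocities": joint speeds; "tau": joint torques, N m; "position": TCP position; "ee_rot": TCP orientation; "ft_force": force on the tool from outside, world axes, zero at the start; "torque": the same for the moment, N m; "grip_width": opening from 0.0 (shut) to 1.0 (fully open).
Only numpy, scipy, OpenCV 4.12 (cv2) and the standard library are available. Lean on these libraries where they do the work, as an engineer would, in place of code of your own. Each camera call takes 0.05 s, during which the arm holds its last target.

## Working session

There is one attempt and no reset: what is moved stays moved. The work goes in short steps, Python scripts to look and compute and a shell command to move; the robot and the scene stay as the last step left them, time stands still between calls to the robot, and variables do not carry over. Pictures are saved under pics/ and viewed, and the job is handed in when it is done.

```bash
ls; mkdir -p pics; python3 - <<'E'
from workcell import sensors,cams,manip
import cv2,numpy as np
o=sensors.get_obs()
print({k:np.round(v,3).tolist() for k,v in o.items()})
for n in ["scene","top"]:
    p,d=cams.camera(n); cv2.imwrite(f"pics/{n}0.png",p[:,:,::-1]); np.savez(f"{n}0.npz",p=p,d=d,K=cams.camera_model(n)["intrinsics"],V=cams.camera_model(n)["view"])
    print(n,cams.camera_model(n), (d>0).mean())
E
```

```text
pics
{'clock': 0.0, 'joint_pos': [-1.192, 0.333, -0.065, 1.461, 0.022, 1.35, -0.089], 'joint_velocities': [-0.0, 0.0, -0.001, 0.001, -0.001, 0.0, -0.0], 'tau': [0.0, -62.544, 0.049, -39.161, 0.016, 0.01, 0.0], 'position': [0.244, 0.575, 0.25], 'ee_rot': [0.2, 0.98, -0.001, -0.0], 'ft_force': [-0.488, 0.477, -0.395], 'torque': [0.065, 0.017, 0.035], 'grip_width': 1.005}
scene {'intrinsics': array([[389.282904  ,   0.        , 254.39734266],
       [  0.        , 389.282904  , 199.34074348],
       [  0.        ,   0.        ,   1.        ]]), 'view': array([[ 0.82725457, -0.56158575, -0.01647189, -0.37378969],
       [-0.38669021, -0.54786262, -0.7418337 ,  0.35827028],
       [ 0.4075789 ,  0.62005484, -0.67038156,  0.76187952],
       [ 0.        ,  0.        ,  0.        ,  1.        ]])} 0.9956919352213541
top {'intrinsics': array([[440.18516068,   0.        , 261.36020549],
       [  0.        , 440.18516068, 185.53849809],
       [  0.        ,   0.        ,   1.        ]]), 'view': array([[-0.02107237, -0.9996621 ,  0.01521963,  0.09885252],
       [-0.99538174,  0.01955126, -0.09398369,  0.51195525],
       [ 0.09365437, -0.0171298 , -0.9954574 ,  0.93997993],
       [ 0.        ,  0.        ,  0.        ,  1.        ]])} 0.996063232421875
```

View pics/scene0.png

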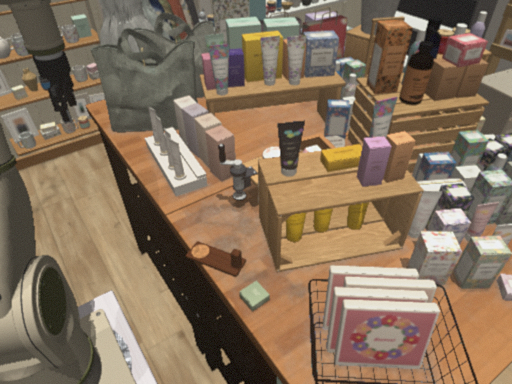

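View pics/top0.png

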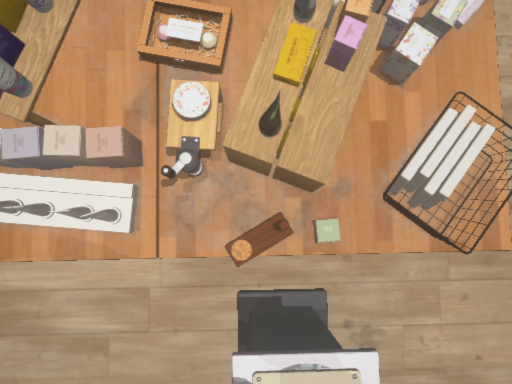

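The top view shows the riser deck at (193,113), the jack at about (190,165) with its knob at about (168,171), the plate at (260,238) with its cork at (241,250) and block at (282,226), and the green box at (327,230). Next I'll measure these points.

```bash
cat > h.py <<'E'
import numpy as np,cv2
def load(f):
    z=np.load(f); return z['p'],z['d'],z['K'],z['V']
def ray(K,V,u,v,zp):
    R=V[:3,:3];t=V[:3,3];c=-R.T@t
    d=R.T@np.linalg.inv(K)@np.array([u,v,1.]);return c+d*(zp-c[2])/d[2]
def cloud(d,K,V):
    v,u=np.mgrid[:d.shape[0],:d.shape[1]]
    P=np.stack([(u-K[0,2])/K[0,0]*d,(v-K[1,2])/K[1,1]*d,d],-1)
    return (P-V[:3,3])@V[:3,:3]
E
python3 - <<'E'
from h import *
p,d,K,V=load('top0.npz'); C=cloud(d,K,V)
sub=p[90:270,130:350,::-1]; cv2.imwrite('pics/topc.png',cv2.resize(sub,None,fx=3.6,fy=3.3,interpolation=cv2.INTER_CUBIC)[:600,:800])
p2,d2,K2,V2=load('scene0.npz'); sub=p2[130:320,180:290,::-1]
cv2.imwrite('pics/scc.png',cv2.resize(sub,None,fx=3.15,fy=3.15,interpolation=cv2.INTER_CUBIC))
# heights
for (u,v) in [(193,113),(178,135),(190,165),(192,145),(168,171),(180,163),(241,250),(282,226),(260,238),(327,230)]: print(u,v,np.round(C[v,u],3))
np.set_printoptions(linewidth=250)
print((C[130:180:2,160:206:2,2]*1000).astype(int))
E
```

```text
193 113 [0.648 0.221 0.137]
178 135 [0.613 0.257 0.101]
190 165 [0.545 0.227 0.139]
192 145 [0.59  0.227 0.108]
168 171 [0.526 0.257 0.203]
180 163 [0.548 0.244 0.152]
241 250 [0.375 0.136 0.015]
282 226 [0.425 0.048 0.059]
260 238 [0.4   0.094 0.011]
327 230 [ 0.414 -0.053  0.02 ]
[[  0   1   0   2 106 102 106 104 105 105 105 106 105 104 105 106 104 102 104 104 103 105 106]
 [  0  -2   1  -1 105 104 105 103 104 105 103 105 103 104 105 104 107 104 101 102 104 103 104]
 [ -1   1  -2   1 103 107 104 104 103 104 104 102 104 103 105 106 102 104 106 103 103 103 103]
 [  2   0   0  -2 105 103 102 103 103 104 104 110 110 106 104 104 104 103 109 101 104 105 103]
 [  2   0  -1 102 105 100 103 104 106 104 104 107 111 109 107 112 109 111 109 110 104 104 101]
 [  1   1  -1 103 105 104 103 104 106 102 103 108 109 107 108 108 109 108 112 110 103 103 104]
 [  2   2   2 102 104 103 105 104 106 106 108 110 110 108 109 110 110 107 105 109 105 106 101]
 [ -1   3   0 103 105 102 102 106 107 105 104 108 112 106 110 108 111 112 110 109 105 100 105]
 [ -1  -1   1 101 102 103 103 103 103 102 106 109 109 110
[... 858 characters left out ...]
4 140 138 136 132 125  42  39   1]
 [  0   0 202 203 204   2   1 151 150 154 151 149 148 138 138 139 136 134 133  75  40  39   1]
 [ -1 199 201 205 202 201 151 153 155 153 155 148 137 139 137 135 133 132  88  67  42  37   0]
 [  0 200 203 203 201 200 189 160 152 152 152 131 134 137 135 136 130  82  72  41  39  34  -1]
 [  1 201 202 204 202 202 187 171 150 149   0   0   0   0  38  69  67  67  39  40  36   0   0]
 [ -2 203 205 203 203 200 182 168 152   0   2   1   0   0   0  39  40  40  35  35   1   0   0]
 [  0   1   1 181 185 182 172 163   1   0   1   0   2   1   1   2   1  -3   3  -1   2   0   0]
 [  3   3   4   3  -1   0 151   1   1  -1   0  -1   0   3   2   1   0   0   1   1   2   3   2]]
```

View pics/topc.png

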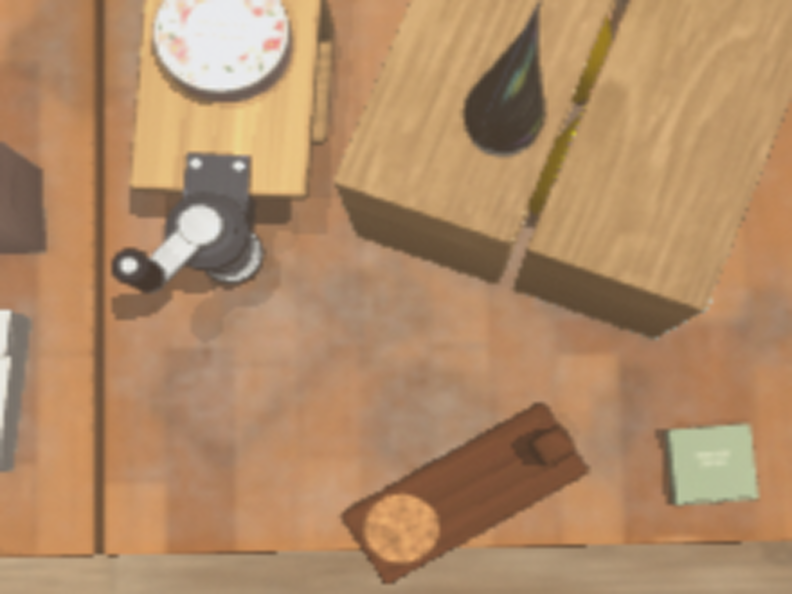

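View pics/scc.png

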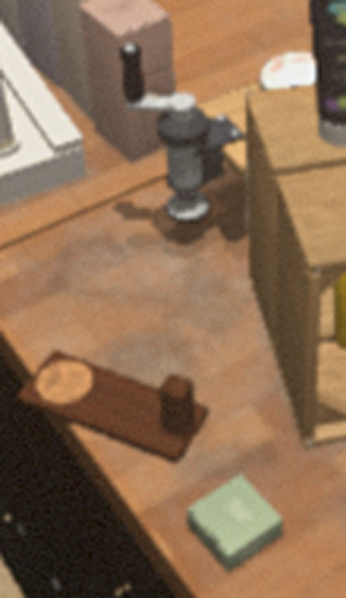

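```bash
python3 - <<'E'
from h import *
p,d,K,V=load('top0.npz'); C=cloud(d,K,V); v,u=np.mgrid[:384,:512]
def reg(u0,u1,v0,v1,z0,z1): return (u>=u0)&(u<u1)&(v>=v0)&(v<v1)&(C[...,2]>z0)&(C[...,2]<z1)
def rect(m,z,name):
    ys,xs=np.nonzero(m); pts=np.array([ray(K,V,a,b,z)[:2] for a,b in zip(xs,ys)],np.float32)
    r=cv2.minAreaRect(pts*1000); print(name,len(pts),r, 'mean',pts.mean(0)); return pts,r
rect(reg(155,222,70,152,.095,.113),.104,'deck')
pts,_=rect(reg(165,206,145,182,.128,.142),.138,'cap'); print(cv2.minEnclosingCircle(pts*1000))
pts,_=rect(reg(155,180,160,182,.196,.21),.202,'knob'); print(cv2.minEnclosingCircle(pts*1000))
rect(reg(176,210,140,175,.147,.160),.152,'arm')
hsv=cv2.cvtColor(p,cv2.COLOR_RGB2HSV)
R=(u>220)&(u<298)&(v>208)&(v<268)
print(hsv[238,260],hsv[250,241],hsv[226,282],hsv[258,262-50] if 0 else '')
m=reg(220,298,208,268,.006,.018); rect(m,.010,'plate')
m=reg(220,298,208,268,.05,.07); rect(m,.06,'block')
m=R&(hsv[...,2]>140)&(hsv[...,0]<25)&(C[...,2]>.006); pts,_=rect(m,.011,'cork')
m=reg(310,345,212,248,.012,.03); rect(m,.022,'box')
m=reg(165,225,75,125,.125,.15); pts,_=rect(m,.136,'tin'); print(cv2.minEnclosingCircle(pts*1000))
# wall/edge of counter
print(C[200:265:4,200,2].round(3), C[200:265:4,200,0].round(3))
# scene view same things
p,d,K,V=load('scene0.npz'); C=cloud(d,K,V)
m=(C[...,2]>.006)&(C[...,2]<.07)&(C[...,0]>.33)&(C[...,0]<.47)&(C[...,1]>.02)&(C[...,1]<.18)
print('scene plate',cv2.minAreaRect((C[m][:,:2]*1000).astype(np.float32)))
m=(C[...,2]>.156)&(C[...,2]<.21)&(np.hypot(C[...,0]-.53,C[...,1]-.255)<.04); print('scene knob',C[m].mean(0),C[m].max(0),C[m].min(0))
m=(C[...,2]>.005)&(C[...,2]<.06)&(np.hypot(C[...,0]-.545,C[...,1]-.225)<.04); print('foot',np.percentile(C[m],[2,50,98],axis=0))
E
```

```text
deck 2250 ((652.7968139648438, 226.36489868164062), (100.47340393066406, 146.96766662597656), 85.71138000488281) mean [0.63889134 0.22544691]
cap 244 ((556.744140625, 232.01718139648438), (44.59806442260742, 41.55604553222656), 36.0369758605957) mean [0.55628115 0.22892666]
((556.1868896484375, 233.0145721435547), 22.811471939086914)
knob 97 ((528.1724853515625, 260.708251953125), (17.756441116333008, 18.042482376098633), 89.89429473876953) mean [0.52779347 0.26074228]
((527.5816040039062, 260.78131103515625), 9.818183898925781)
arm 204 ((550.1734008789062, 242.18397521972656), (23.160593032836914, 44.77967834472656), 40.17993927001953) mean [0.55112666 0.23869734]
[ 11 141 128] [ 15 135 219] [ 11 140 120] 
plate 1582 ((418.9355163574219, 103.16902923583984), (126.15135192871094, 151.4213104248047), 18.440502166748047) mean [0.39550492 0.1001785 ]
block 98 ((427.77850341796875, 44.514747619628906), (19.52776336669922, 21.53262710571289), 25.232433319091797) mean [0.4275649  0.04464879]
cork 398 ((399.3480224609375, 93.90267944335938), (164.06712341308594, 118.98518371582031), 85.8916
[... 250 characters left out ...]
97, 74.4158706665039), 89.41968536376953) mean [0.6751081 0.2240121]
((675.3193969726562, 223.83523559570312), 37.92205047607422)
[ 0.     0.004  0.001  0.002  0.004 -0.001  0.001 -0.001 -0.     0.003
 -0.002 -0.001  0.002 -0.001 -0.    -0.897 -0.907] [0.486 0.477 0.469 0.46  0.451 0.442 0.433 0.424 0.415 0.407 0.398 0.389
 0.38  0.371 0.363 0.291 0.273]
scene plate ((398.7190246582031, 95.89469146728516), (58.054927825927734, 146.38084411621094), 29.86888313293457)
scene knob [0.5261198  0.25508144 0.18312214] [0.55578162 0.26923987 0.2050065 ] [0.51808746 0.23515834 0.15625253]
foot [[0.54006099 0.21418271 0.03341053]
 [0.55329399 0.22676368 0.04033102]
 [0.57473565 0.24545429 0.05772069]]
```

```bash
python3 - <<'E'
from h import *
from scipy.optimize import least_squares
p,d,K,V=load('top0.npz'); C=cloud(d,K,V); v,u=np.mgrid[:384,:512]
a=ray(K,V,166.7,146.7,.104);b=ray(K,V,214.4,149.1,.104); print('front edge',a,b,np.degrees(np.arctan2(*(a-b)[[1,0]]))-90,np.linalg.norm(a-b))
n=(a-b)/np.linalg.norm(a-b); x=np.array([n[1],-n[0],0]); print('axis from edge',(a+b)/2-.028*x)
# left deck edge rows: transitions
L=[];Rr=[]
for r in range(85,144):
    m=(C[r,155:226,2]>.095)&(C[r,155:226,2]<.113); i=np.nonzero(m)[0]+155
    L.append(ray(K,V,i[0]-.5,r,.104)[:2]);Rr.append(ray(K,V,i[-1]+.5,r,.104)[:2])
for q in(L,Rr):
    q=np.array(q); l=cv2.fitLine(q.astype(np.float32),cv2.DIST_HUBER,0,.01,.01).ravel(); print('edge',l,np.degrees(np.arctan(l[1]/l[0])))
# hub & cap: cap boundary circle fit on right/lower side
m=((C[...,2]>.128)&(C[...,2]<.16)&(u>168)&(u<206)&(v>146)&(v<180)).astype(np.uint8)
B=[]
for r in range(151,174):
    i=np.nonzero(m[r]&(u[r]>182))[0]
    if len(i): B.append(ray(K,V,i[-1]+.5,r,.138)[:2])
B=np.array(B);s=least_squares(lambda q:np.hypot(*(B-q[:2]).T)-q[2],[.556,.233,.022],loss='soft_l1',f_scale=.001);print('capfit',s.x)
# heights around the knob circle
G=C.reshape(-1,3);ok=(np.hypot(G[:,0]-.556,G[:,1]-.233)<.2)&(G[:,2]>.13)
for ang in range(-180,180,20):
    t=np.degrees(np.arctan2(G[:,1]-.233,G[:,0]-.556));s=ok&(abs(t-ang)<10)
    rr=np.hypot(G[s,0]-.556,G[s,1]-.233)
    print(ang,[ (lo,round(float(G[s,2][(rr>lo/1000)&(rr<lo/1000+.03)].max(initial=0)),3)) for lo in (55,85,115,145)])
E
```

```text
front edge [0.58859506 0.27882969 0.104     ] [0.58193903 0.18294946 0.104     ] -3.9711114401955285 0.09611098127668002
axis from edge [0.55733427 0.23282868 0.104     ]
edge [ 0.99711686 -0.07588144  0.6768739   0.27508622] -4.351869
edge [ 0.99705464 -0.0766947   0.65417963  0.17602196] -4.398602
capfit [0.55595028 0.23288927 0.02236748]
-180 [(55, 0.0), (85, 0.0), (115, 0.0), (145, 0.0)]
-160 [(55, 0.0), (85, 0.0), (115, 0.0), (145, 0.0)]
-140 [(55, 0.0), (85, 0.0), (115, 0.0), (145, 0.0)]
-120 [(55, 0.0), (85, 0.0), (115, 0.0), (145, 0.0)]
-100 [(55, 0.0), (85, 0.193), (115, 0.203), (145, 0.204)]
-80 [(55, 0.203), (85, 0.205), (115, 0.236), (145, 0.339)]
-60 [(55, 0.199), (85, 0.205), (115, 0.204), (145, 0.338)]
-40 [(55, 0.0), (85, 0.0), (115, 0.203), (145, 0.204)]
-20 [(55, 0.0), (85, 0.141), (115, 0.14), (145, 0.14)]
0 [(55, 0.138), (85, 0.14), (115, 0.141), (145, 0.141)]
20 [(55, 0.0), (85, 0.139), (115, 0.14), (145, 0.0)]
40 [(55, 0.0), (85, 0.0), (115, 0.0), (145, 0.0)]
60 [(55, 0.0), (85, 0.0), (115, 0.154), (145, 0.155)]
80 [(55, 0.0), (85, 0.0), (115, 0.155), (145, 0.156)]
100 [(55, 0.0), (85, 0.0), (115, 0.0), (145, 0.0)]
120 [(55, 0.0), (85, 0.0), (115, 0.0), (145, 0.0)]
140 [(55, 0.0), (85, 0.0), (115, 0.0), (145, 0.0)]
160 [(55, 0.0), (85, 0.0), (115, 0.0), (145, 0.0)]
```

```bash
python3 -m jog '[[[0.018,-0.053,0],[0,0,-0.065],100],[[0.018,-0.053,0],[0,0,-0.065],100],[[0.018,-0.053,0],[0,0,-0.065],100],[[0.018,-0.053,0],[0,0,-0.065],100],[[0.018,-0.053,0],[0,0,-0.065],100]]' 60
```

```text
clock: 0.72
position: [0.3329, 0.3043, 0.2462]
ee_rot: [0.357, 0.934, -0.002, -0.002]
ft_force: [0.8, 0.5, -0.2]
grip_width: 1.004
```

```bash
python3 -m jog '[[[0.019,-0.053,-0.02],[0,0,-0.065],100],[[0.019,-0.053,-0.02],[0,0,-0.065],100],[[0.019,-0.053,-0.02],[0,0,-0.065],100],[[0.019,-0.053,-0.02],[0,0,-0.065],100],[[0.019,-0.048,-0.02],[0,0,-0.065],100]]'
cat > st.py <<'E'
from workcell import sensors
import numpy as np
from scipy.spatial.transform import Rotation as R
o=sensors.get_obs(); M=R.from_quat(o['ee_rot']).as_matrix()
print('t',round(o['clock'],2),'p',np.round(o['position'],4),'jawdeg',np.degrees(np.arctan2(M[1,1],M[0,1])).round(1),'z',M[:,2].round(3),'F',np.round(o['ft_force'],1),'g',round(o['grip_width'],3),'q',np.round(o['joint_pos'],2))
E
python3 st.py
```

```text
clock: 1.35
position: [0.4296, 0.0352, 0.1448]
ee_rot: [0.508, 0.861, 0.001, -0.001]
ft_force: [1.2, 1.2, -0.5]
grip_width: 1.001
t 1.35 p [0.4296 0.0352 0.1448] jawdeg 28.9 z [-0.001  0.002 -1.   ] F [ 1.2  1.2 -0.5] g 1.001 q [-0.64 -0.02  0.45  2.1   0.01  1.07  0.31]
```

```bash
python3 -m jog '[[[-0.002,0.009,-0.04],[0,0,0.017],100],[[0,0,-0.04],[0,0,0],100],[[0,0,-0.024],[0,0,0],100],[[0,0,0],[0,0,0],100]]'; python3 st.py
```

```text
clock: 1.85
position: [0.4272, 0.0394, 0.0369]
ee_rot: [0.505, 0.863, -0.001, -0.001]
ft_force: [0.1, 0.1, 0.2]
grip_width: 1.001
t 1.85 p [0.4272 0.0394 0.0369] jawdeg 29.4 z [-0.002  0.    -1.   ] F [0.1 0.1 0.2] g 1.001 q [-0.62  0.17  0.45  2.19 -0.1   0.8   0.41]
```

```bash
python3 -m jog '[[[0.0005,0.005,0.001],[0,0,0.01],100],[[0,0,0],[0,0,0],100]]'; python3 - <<'E'
from workcell import cams
import cv2
p,d=cams.camera("wrist"); cv2.imwrite("pics/w1.png",p[:,:,::-1])
E
python3 st.py
```

```text
clock: 2.1
position: [0.4287, 0.0451, 0.0396]
ee_rot: [0.5, 0.866, 0.0, -0.0]
ft_force: [0.5, -0.0, 0.4]
grip_width: 1.003
t 2.15 p [0.4287 0.0449 0.0397] jawdeg 30.0 z [-0.     0.001 -1.   ] F [ 1.2 -0.2  0.9] g 0.999 q [-0.63  0.17  0.45  2.19 -0.1   0.81  0.41]
```

View pics/w1.png

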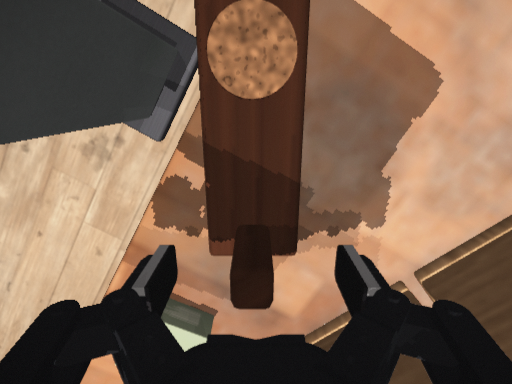

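The block (252,268) sits centred between the jaws (155 and 350), with the plate straight ahead of it. Closing now.

```bash
python3 -m jog '[[[0,0,-0.001],[0,0,0],0],[[0,0,0],[0,0,0],0],[[0,0,0],[0,0,0],0],[[0,0,0],[0,0,0],0],[[0,0,0],[0,0,0],0]]' 70; python3 st.py
```

```text
clock: 2.78
position: [0.4296, 0.0451, 0.04]
ee_rot: [0.5, 0.866, 0.001, 0.0]
ft_force: [0.0, -0.6, -1.5]
grip_width: 0.224
t 2.77 p [0.4296 0.0451 0.04  ] jawdeg 30.0 z [ 0.002  0.002 -1.   ] F [ 0.  -0.6 -1.5] g 0.224 q [-0.63  0.17  0.45  2.19 -0.1   0.81  0.41]
```

```bash
python3 -m jog '[[[0,0,0.025],[0,0,0],0],[[-0.012,0.03,0.01],[0,0,-0.1],0],[[-0.012,0.03,0],[0,0,-0.17],0],[[-0.011,0.03,0],[0,0,-0.17],0],[[0,0,0],[0,0,-0.17],0]]'; python3 st.py
```

```text
clock: 3.4
position: [0.3925, 0.137, 0.0752]
ee_rot: [0.744, 0.668, 0.001, -0.0]
ft_force: [-0.4, -0.0, -1.6]
grip_width: 0.222
t 3.4 p [0.3925 0.137  0.0752] jawdeg -6.1 z [ 0.001  0.001 -1.   ] F [-0.4 -0.  -1.6] g 0.222 q [-0.82  0.06  0.38  2.2  -0.03  0.89 -0.52]
```

```bash
python3 -m jog '[[[0,0,0],[0,0,-0.17],0],[[0,0,0],[0,0,-0.17],0],[[0,0,0],[0,0,-0.17],0],[[0,0,0],[0,0,-0.17],0],[[0,0,0],[0,0,-0.17],0]]';python3 -m jog '[[[0,0.01,0],[0,0,-0.17],0],[[0,0.02,0],[0,0,-0.17],0],[[0,0.03,0],[0,0,-0.17],0],[[0,0.03,0],[0,0,-0.17],0],[[0,0.01,0],[0,0,-0.04],0]]'; python3 st.py
```

```text
clock: 4.03
position: [0.3907, 0.1367, 0.0739]
ee_rot: [0.957, 0.289, -0.001, 0.0]
ft_force: [0.0, -0.7, -1.4]
grip_width: 0.222
clock: 4.65
position: [0.3893, 0.238, 0.0725]
ee_rot: [0.997, -0.081, -0.003, 0.0]
ft_force: [-1.0, 0.4, -1.3]
grip_width: 0.224
t 4.65 p [0.3893 0.238  0.0725] jawdeg -99.3 z [-0.005 -0.    -1.   ] F [-1.   0.4 -1.3] g 0.224 q [-1.    0.16  0.37  2.1  -0.08  0.9  -2.31]
```

```bash
python3 -m jog '[[[-0.004,0.008,-0.01],[0,0,0.086],0],[[0,0,-0.018],[0,0,0],0],[[0,0,0],[0,0,0],0]]'; python3 - <<'E'
from workcell import cams
import cv2,numpy as np
p,d=cams.camera("scene"); cv2.imwrite("pics/s1.png",cv2.resize(p[120:280,150:330,::-1],None,fx=3.6,fy=3.6))
p,d=cams.camera("top"); cv2.imwrite("pics/t1.png",cv2.resize(p[100:280,100:300,::-1],None,fx=3.3,fy=3.3))
E
python3 st.py
```

```text
clock: 5.03
position: [0.3843, 0.247, 0.0431]
ee_rot: [0.999, -0.037, -0.003, 0.001]
ft_force: [0.0, 0.2, -1.4]
grip_width: 0.226
t 5.12 p [0.3852 0.2476 0.0444] jawdeg -94.2 z [-0.004  0.    -1.   ] F [ 0.8  0.9 -1.3] g 0.222 q [-0.99  0.21  0.35  2.11 -0.1   0.84 -2.22]
```

View pics/s1.png

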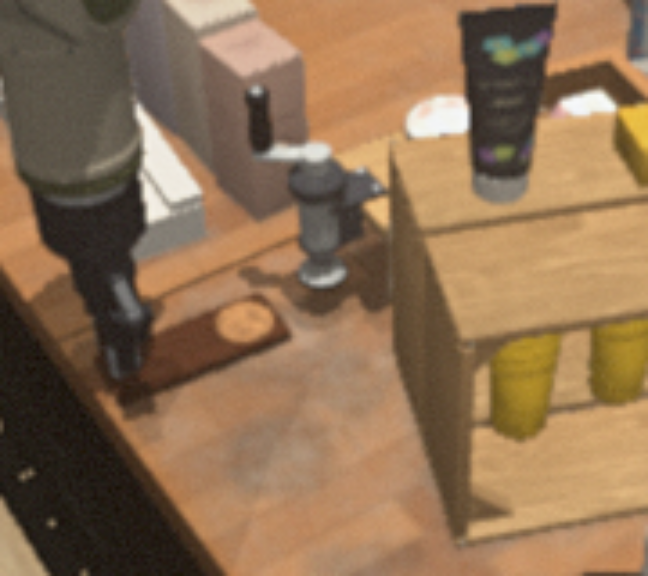

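View pics/t1.png

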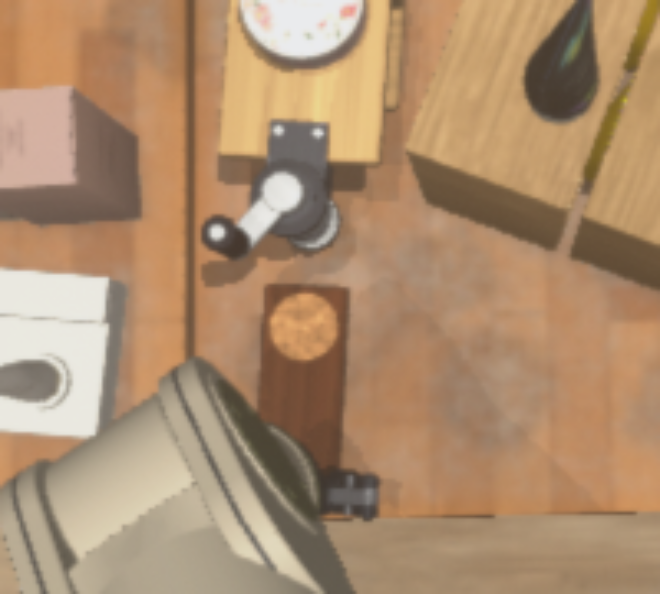

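Plate flat in the grip, cork at top-crop (305,326), just in front of the foot. Before sliding in, I'll check that the arm clears the knob and that the cork is where predicted.

```bash
python3 - <<'E'
from h import *
from workcell import cams
for n in("top","scene"):
    m=cams.camera_model(n);K,V=m["intrinsics"],m["view"];p,d=cams.camera(n);C=cloud(d,K,V)
    hsv=cv2.cvtColor(p,cv2.COLOR_RGB2HSV)
    s=(np.hypot(C[...,0]-.49,C[...,1]-.24)<.035)&(hsv[...,2]>165)&(C[...,2]>.005)&(C[...,2]<.03)
    ys,xs=np.nonzero(s);h=np.array([ray(K,V,a,b,.0155)[:2] for a,b in zip(xs,ys)],np.float32);print(n,'cork',cv2.minEnclosingCircle(h*1000),cv2.minAreaRect(h*1000))
    dd=np.hypot(C[...,0]+.066-.528,C[...,1]-.006-.261); s=(C[...,2]>.05)&(C[...,0]<.5)&(dd<.15)&(C[...,1]>.15)&(C[...,1]<.33)
    for z0 in np.arange(.05,.5,.05):
        q=s&(C[...,2]>z0)&(C[...,2]<z0+.05)
        if q.any(): print(round(z0,2),q.sum(),'min dist',dd[q].min().round(3),C[q][dd[q].argmin()].round(3))
E
```

```text
top cork ((489.5711669921875, 241.8545684814453), 22.606157302856445) ((490.162353515625, 242.20701599121094), (41.637149810791016, 44.013946533203125), 89.52958679199219)
0.05 23 min dist 0.085 [0.394 0.216 0.081]
0.1 191 min dist 0.087 [0.394 0.213 0.14 ]
0.15 35 min dist 0.063 [0.415 0.225 0.158]
0.2 105 min dist 0.049 [0.427 0.234 0.217]
0.25 19 min dist 0.062 [0.418 0.223 0.254]
0.3 62 min dist 0.036 [0.449 0.233 0.347]
0.35 874 min dist 0.026 [0.446 0.247 0.382]
0.4 4530 min dist 0.034 [0.436 0.245 0.4  ]
0.45 2864 min dist 0.094 [0.374 0.233 0.45 ]
scene cork ((491.2209777832031, 242.15151977539062), 22.584379196166992) ((491.43621826171875, 241.72463989257812), (41.19773864746094, 40.84093475341797), 54.85580062866211)
0.05 129 min dist 0.072 [0.402 0.228 0.096]
0.1 279 min dist 0.067 [0.404 0.233 0.132]
0.15 508 min dist 0.053 [0.42  0.235 0.197]
0.2 524 min dist 0.045 [0.427 0.238 0.236]
0.25 665 min dist 0.053 [0.424 0.23  0.276]
0.3 748 min dist 0.038 [0.448 0.231 0.349]
0.35 839 min dist 0.032 [0.453 0.236 0.369]
0.4 704 min dist 0.043 [0.444 0.228 0.401]
0.45 146 min dist 0.1 [0.375 0.218 0.451]
```

```bash
python3 -m jog '[[[0.02,-0.0022,-0.003],[0,0,0],0],[[0.02,-0.0022,0],[0,0,0],0],[[0.02,-0.0022,0],[0,0,0],0],[[0.006,-0.001,0],[0,0,0],0],[[0,0,0],[0,0,0],0]]'; python3 st.py
```

```text
clock: 5.85
position: [0.454, 0.2407, 0.0445]
ee_rot: [0.999, -0.037, -0.001, -0.002]
ft_force: [-0.9, -0.7, -2.0]
grip_width: 0.226
t 5.85 p [0.454  0.2407 0.0445] jawdeg -94.3 z [-0.001  0.004 -1.   ] F [-0.9 -0.7 -2. ] g 0.226 q [-0.9   0.32  0.37  1.98 -0.16  0.87 -2.09]
```

```bash
python3 -m jog '[[[-0.003,-0.001,-0.003],[0,0,0],0],[[0,0,-0.002],[0,0,0],0],[[0,0,0],[0,0,0],0]]'; python3 st.py; python3 - <<'E'
from h import *
from workcell import cams
for n in("top","scene"):
    m=cams.camera_model(n);K,V=m["intrinsics"],m["view"];p,d=cams.camera(n)
    sl=(slice(120,280),slice(150,330)) if n=="scene" else (slice(100,280),slice(100,300))
    cv2.imwrite(f"pics/{n}2.png",cv2.resize(p[sl][:,:,::-1],None,fx=3.3,fy=3.3))
E
```

```text
clock: 6.22
position: [0.4494, 0.2399, 0.0402]
ee_rot: [0.999, -0.037, -0.001, -0.002]
ft_force: [0.7, -0.1, 1.1]
grip_width: 0.222
t 6.22 p [0.4494 0.2399 0.0402] jawdeg -94.2 z [-0.002  0.005 -1.   ] F [ 0.7 -0.1  1.1] g 0.222 q [-0.9   0.32  0.37  1.99 -0.16  0.85 -2.09]
```

View pics/scene2.png

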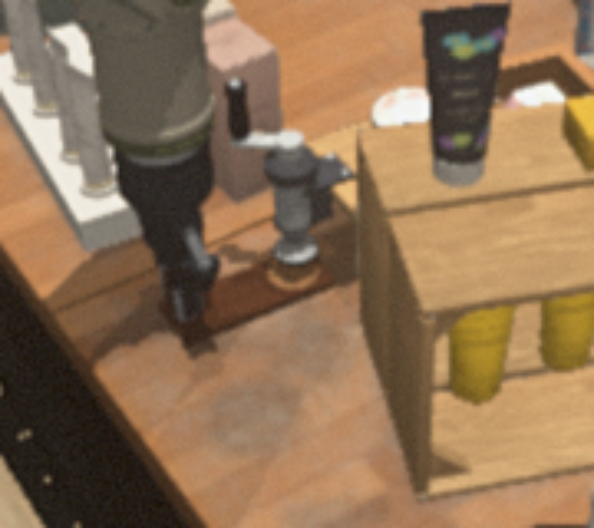

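View pics/top2.png

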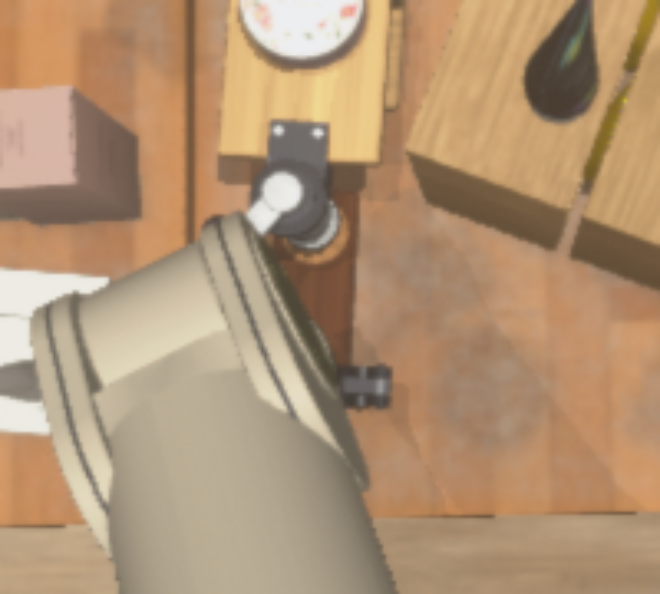

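The plate is down with the cork under the foot (scene crop (295,270)). Estimated seat is (0.5545, 0.234) against the axis at (0.556, 0.2335). Releasing and rising.

```bash
python3 -m jog '[[[0,0,0],[0,0,0],100],[[0,0,0],[0,0,0],100],[[0,0,0],[0,0,0],100],[[0,0,0],[0,0,0],100],[[0,0,0],[0,0,0],100]]';python3 st.py; python3 -m jog '[[[0,0,0.03],[0,0,0],100],[[0,0,0.04],[0,0,0],100],[[-0.02,0,0.05],[0,0,0],100],[[-0.02,0,0.06],[0,0,0],100],[[0,0,0.05],[0,0,0.1],100]]';python3 st.py
```

```text
clock: 6.95
position: [0.4487, 0.2406, 0.0398]
ee_rot: [0.999, -0.036, -0.001, -0.002]
ft_force: [0.4, -0.5, -0.1]
grip_width: 0.998
t 6.95 p [0.4487 0.2406 0.0398] jawdeg -94.1 z [-0.003  0.005 -1.   ] F [ 0.4 -0.5 -0.1] g 0.998 q [-0.9   0.32  0.37  1.99 -0.16  0.85 -2.09]
clock: 7.58
position: [0.4054, 0.2382, 0.2714]
ee_rot: [1.0, 0.014, -0.004, 0.001]
ft_force: [0.4, 1.1, -0.5]
grip_width: 1.002
t 7.58 p [0.4054 0.2382 0.2714] jawdeg -88.3 z [-0.008 -0.002 -1.   ] F [ 0.4  1.1 -0.5] g 1.002 q [-1.01 -0.04  0.38  1.83  0.01  1.35 -2.18]
```

```bash
python3 -m jog '[[[-0.01,0,0.01],[0,0,0.17],100],[[0,0,0],[0,0,0.17],100],[[0,0,0],[0,0,0.17],100],[[0,0,0],[0,0,0.17],100],[[0,0,0],[0,0,0.17],100]]'; python3 -m jog '[[[0,0,0],[0,0,0.17],100],[[0,0,0],[0,0,0.17],100],[[0,0,0],[0,0,0.17],100],[[0,0,0],[0,0,0.10],100],[[0,0,0],[0,0,0],100]]';python3 st.py
python3 - <<'E'
from h import *
from workcell import cams
for n in("top","scene"):
    m=cams.camera_model(n);K,V=m["intrinsics"],m["view"];p,d=cams.camera(n);C=cloud(d,K,V)
    np.savez(f"{n}3.npz",p=p,d=d,K=K,V=V)
    sl=(slice(120,280),slice(150,330)) if n=="scene" else (slice(100,280),slice(100,300))
    cv2.imwrite(f"pics/{n}3.png",cv2.resize(p[sl][:,:,::-1],None,fx=3.3,fy=3.3))
    s=(C[...,2]>.005)&(C[...,2]<.02)&(C[...,0]>.4)&(C[...,0]<.62)&(C[...,1]>.18)&(C[...,1]<.29)
    q=(C[s][:,:2]*1000).astype(np.float32); r=cv2.minAreaRect(q);print(n,r)
    s=(C[...,2]>.052)&(C[...,2]<.07)&(C[...,0]>.41)&(C[...,0]<.49)&(C[...,1]>.2)&(C[...,1]<.28);print('block',C[s].mean(0),s.sum())
    s=(C[...,2]>.196)&(C[...,2]<.21)&(np.hypot(C[...,0]-.53,C[...,1]-.258)<.03);print('knob',C[s].mean(0),s.sum())
E
```

```text
clock: 8.2
position: [0.3962, 0.2389, 0.2869]
ee_rot: [0.899, 0.438, -0.001, -0.002]
ft_force: [0.3, -0.6, 0.1]
grip_width: 0.998
clock: 8.82
position: [0.3961, 0.2383, 0.2868]
ee_rot: [0.719, 0.695, -0.001, -0.002]
ft_force: [-0.3, 0.6, 0.3]
grip_width: 1.001
t 8.82 p [0.3961 0.2383 0.2868] jawdeg -1.9 z [-0.004  0.    -1.   ] F [-0.3  0.6  0.3] g 1.001 q [-1.07 -0.07  0.41  1.83  0.03  1.38 -0.7 ]
top ((492.97967529296875, 239.62503051757812), (80.39881134033203, 184.82858276367188), 86.98805236816406)
block [0.44892205 0.24022121 0.05988347] 99
knob [0.52764248 0.26049102 0.20297323] 97
scene ((508.10687255859375, 226.25247192382812), (75.9997787475586, 144.5251922607422), 83.73726654052734)
block [0.44887334 0.23659254 0.05795275] 54
knob [0.52692594 0.25734835 0.201652  ] 35
```

View pics/scene3.png

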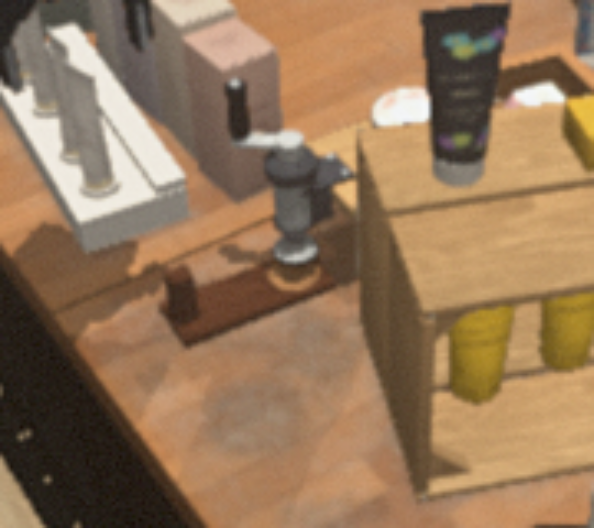

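View pics/top3.png

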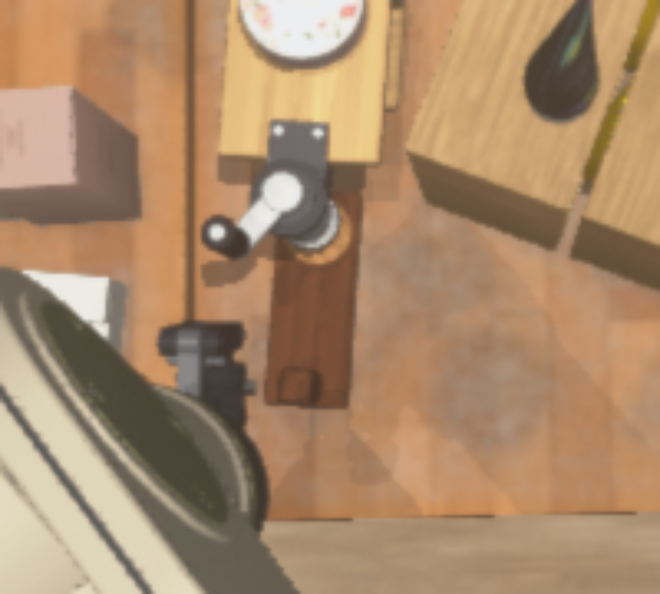

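```bash
python3 -m jog '[[[0.044,0.0075,0],[0,0,0],100],[[0.044,0.0075,0],[0,0,0],100],[[0.043,0.0075,-0.01],[0,0,0.03],100],[[0,0,0],[0,0,0],100]]';python3 st.py; python3 - <<'E'
from workcell import cams
import cv2
p,d=cams.camera("wrist"); cv2.imwrite("pics/w3.png",p[:,:,::-1])
E
```

```text
clock: 9.43
position: [0.5304, 0.2622, 0.2761]
ee_rot: [0.711, 0.703, -0.001, -0.002]
ft_force: [-0.7, 0.3, -0.5]
grip_width: 0.997
t 9.43 p [0.5304 0.2622 0.2761] jawdeg -0.6 z [-0.004  0.001 -1.   ] F [-0.7  0.3 -0.5] g 0.997 q [-0.96  0.26  0.52  1.54 -0.13  1.38 -0.44]
```

View pics/w3.png

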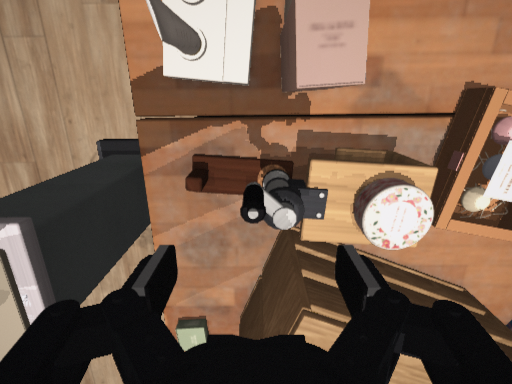

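The wrist view has the knob at (253,215), centred in column between the jaws (155/350), and the plate lying under the jack. Descending and gripping.

```bash
python3 -m jog '[[[-0.0025,-0.0015,-0.03],[0,0,0],100],[[0,0,-0.03],[0,0,0],100],[[0,0,-0.033],[0,0,0],100],[[0,0,0],[0,0,0],100]]';python3 st.py
```

```text
clock: 9.98
position: [0.5243, 0.2615, 0.1852]
ee_rot: [0.712, 0.702, 0.002, -0.003]
ft_force: [-0.7, 0.3, 0.5]
grip_width: 1.001
t 9.97 p [0.5243 0.2615 0.1852] jawdeg -0.9 z [-0.002  0.007 -1.   ] F [-0.7  0.3  0.5] g 1.001 q [-0.95  0.31  0.5   1.68 -0.17  1.19 -0.42]
```

```bash
python3 -m jog '[[[0.003,-0.001,-0.002],[0,0,0],100],[[0,0,0],[0,0,0],0],[[0,0,0],[0,0,0],0],[[0,0,0],[0,0,0],0],[[0,0,0],[0,0,0],0]]' 60;python3 st.py;python3 -m jog '[[[0,0,0],[0,0,0],0],[[0,0,0],[0,0,0],0]]'; python3 st.py
```

```text
clock: 10.6
position: [0.5281, 0.2618, 0.1886]
ee_rot: [0.713, 0.702, 0.005, -0.004]
ft_force: [-3.8, -1.7, 2.7]
grip_width: 0.204
t 10.6 p [0.5281 0.2618 0.1886] jawdeg -0.9 z [ 0.002  0.012 -1.   ] F [-3.8 -1.7  2.7] g 0.204 q [-0.95  0.31  0.5   1.67 -0.17  1.2  -0.42]
clock: 10.85
position: [0.528, 0.2617, 0.1887]
ee_rot: [0.713, 0.702, 0.005, -0.004]
ft_force: [-0.3, 0.1, 1.0]
grip_width: 0.208
t 10.85 p [0.528  0.2617 0.1887] jawdeg -0.9 z [ 0.002  0.012 -1.   ] F [-0.3  0.1  1. ] g 0.208 q [-0.95  0.31  0.5   1.67 -0.17  1.2  -0.42]
```

```bash
cat > cr.py <<'E'
import sys,numpy as np
from workcell import sensors
A=np.array([.556,.2335]);r=.040
o=sensors.get_obs();p=np.array(o['position']);F=np.array(o['ft_force'])
v=p[:2]-A;th=np.arctan2(v[1],v[0]);n=v/np.linalg.norm(v);t=np.array([np.sin(th),-np.cos(th)])
print('t',round(o['clock'],2),'th',np.degrees(th).round(1),'rad',round(np.linalg.norm(v)*1000,1),'z',p[2].round(4),'EFFORT',round(-F[:2]@t,2),'radialF',round(F[:2]@n,2),'Fz',F[2].round(1),'g',round(o['grip_width'],3))
st=float(sys.argv[1]) if len(sys.argv)>1 else .25
N=int(sys.argv[2]) if len(sys.argv)>2 else 5
q=p[:2]
for k in range(1,N+1):
    a=th-st*k; x=A+r*np.array([np.cos(a),np.sin(a)]); print(np.round(x-q,4).tolist(),end=' '); q=x
print()
E
python3 cr.py .25
```

```text
t 10.85 th 134.8 rad 39.8 z 0.1887 EFFORT 0.16 radialF 0.25 Fz 1.0 g 0.208
[0.0077, 0.0063] [0.0092, 0.0039] [0.0099, 0.0016] [0.0099, -0.0009] [0.0094, -0.0034]
```

```bash
python3 -m jog '[[[0.0077,0.0063,0],[0,0,0],0],[[0.0092,0.0039,0],[0,0,0],0],[[0.0099,0.0016,0],[0,0,0],0]]'; python3 cr.py .25
```

```text
clock: 11.22
position: [0.5517, 0.2742, 0.1886]
ee_rot: [0.712, 0.702, 0.001, -0.006]
ft_force: [-8.3, -0.8, 5.5]
grip_width: 0.203
t 11.22 th 96.1 rad 41.0 z 0.1886 EFFORT 8.36 radialF 0.13 Fz 5.5 g 0.203
[0.0101, -0.0012] [0.0096, -0.0026] [0.0087, -0.0049] [0.0072, -0.0069] [0.0052, -0.0085]
```

```bash
python3 -m jog '[[[0.0101,-0.0012,0],[0,0,0],0],[[0.0096,-0.0026,0],[0,0,0],0],[[0.0087,-0.0049,0],[0,0,0],0],[[0.0072,-0.0069,0],[0,0,0],0]]'; python3 cr.py .25 
```

```text
clock: 11.72
position: [0.5836, 0.265, 0.1886]
ee_rot: [0.709, 0.705, 0.0, -0.012]
ft_force: [-4.7, 5.0, 3.0]
grip_width: 0.202
t 11.72 th 48.8 rad 41.9 z 0.1886 EFFORT 6.77 radialF 0.66 Fz 3.0 g 0.202
[0.0053, -0.0089] [0.0046, -0.0089] [0.0022, -0.0097] [-0.0002, -0.01] [-0.0027, -0.0096]
```

```bash
python3 -m jog '[[[0.0053,-0.0089,0],[0,0,0],0],[[0.0046,-0.0089,0],[0,0,0],0],[[0.0022,-0.0097,0],[0,0,0],0],[[0,-0.01,0],[0,0,0],0]]'; python3 cr.py .25;python3 st.py 
```

```text
clock: 12.22
position: [0.5967, 0.2397, 0.1891]
ee_rot: [0.705, 0.709, 0.008, -0.015]
ft_force: [9.6, 9.8, -6.2]
grip_width: 0.204
t 12.22 th 8.7 rad 41.2 z 0.1891 EFFORT 8.26 radialF 10.95 Fz -6.2 g 0.204
[-0.0009, -0.0101] [-0.0022, -0.0097] [-0.0045, -0.0089] [-0.0066, -0.0075] [-0.0082, -0.0056] 
t 12.22 p [0.5967 0.2397 0.1891] jawdeg 0.3 z [-0.01   0.031 -0.999] F [ 9.6  9.8 -6.2] g 0.204 q [-0.82  0.44  0.5   1.52 -0.25  1.25 -0.26]
```

```bash
sed -i 's/r=.040/r=.0413/' cr.py; python3 cr.py .2 5; python3 -m jog '[[[-0.0005,-0.0085,0],[-0.01,-0.005,0],0],[[-0.0018,-0.0081,0],[-0.01,-0.005,0],0],[[-0.0034,-0.0076,0],[0,0,0],0]]'; python3 cr.py .2;python3 st.py 
```

```text
t 12.22 th 8.7 rad 41.2 z 0.1891 EFFORT 8.26 radialF 10.95 Fz -6.2 g 0.204
[0.0005, -0.0082] [-0.0012, -0.0082] [-0.0028, -0.0078] [-0.0043, -0.007] [-0.0056, -0.006] 
clock: 12.6
position: [0.5944, 0.2212, 0.1891]
ee_rot: [0.703, 0.711, 0.01, -0.003]
ft_force: [10.2, 4.2, -6.6]
grip_width: 0.205
t 12.6 th -17.7 rad 40.3 z 0.1891 EFFORT 7.12 radialF 8.42 Fz -6.6 g 0.205
[-0.0024, -0.0079] [-0.0047, -0.0068] [-0.006, -0.0057] [-0.007, -0.0044] [-0.0077, -0.0029] 
t 12.6 p [0.5944 0.2212 0.1891] jawdeg 0.6 z [ 0.01   0.018 -1.   ] F [10.2  4.2 -6.6] g 0.205 q [-0.82  0.41  0.52  1.55 -0.22  1.22 -0.25]
```

```bash
python3 -m jog '[[[-0.002,-0.0079,0],[0,0,0],0],[[-0.0042,-0.0068,0],[-0.01,0,0],0],[[-0.0055,-0.0057,0],[0,0,0],0]]'; python3 cr.py .2;python3 st.py 
```

```text
clock: 12.98
position: [0.5845, 0.2057, 0.189]
ee_rot: [0.702, 0.712, 0.011, 0.001]
ft_force: [7.6, 3.2, -4.4]
grip_width: 0.204
t 12.97 th -44.3 rad 39.8 z 0.189 EFFORT 7.6 radialF 3.23 Fz -4.4 g 0.204
[-0.0052, -0.0064] [-0.0072, -0.0039] [-0.0079, -0.0024] [-0.0082, -0.0008] [-0.0082, 0.0008] 
t 12.97 p [0.5845 0.2057 0.189 ] jawdeg 0.8 z [ 0.016  0.014 -1.   ] F [ 7.6  3.2 -4.4] g 0.204 q [-0.82  0.37  0.52  1.6  -0.2   1.2  -0.24]
```

```bash
sed -i 's/r=.0413/r=.0403/; s/\[.556,.2335\]/[.5566,.2346]/' cr.py; python3 cr.py .2; python3 -m jog '[[[-0.0062,-0.0055,0],[0,0,0],0],[[-0.0072,-0.0037,0],[0,0,0],0],[[-0.0078,-0.0022,0],[0,0,0],0],[[-0.008,-0.0006,0],[0,0,0],0]]'; python3 cr.py .2 
```

```text
t 12.97 th -46.0 rad 40.1 z 0.189 EFFORT 7.69 radialF 3.0 Fz -4.4 g 0.204
[-0.0062, -0.0051] [-0.0072, -0.0036] [-0.0078, -0.0021] [-0.008, -0.0005] [-0.008, 0.0011] 
clock: 13.48
position: [0.5593, 0.1947, 0.1889]
ee_rot: [0.702, 0.712, 0.015, 0.004]
ft_force: [6.9, 0.3, -3.4]
grip_width: 0.202
t 13.47 th -86.2 rad 40.0 z 0.1889 EFFORT 6.95 radialF 0.18 Fz -3.4 g 0.202
[-0.008, -0.0] [-0.0078, 0.0019] [-0.0073, 0.0034] [-0.0065, 0.0048] [-0.0054, 0.006]
```

```bash
cat >> cr.py <<'E'
from scipy.spatial.transform import Rotation as R
z=R.from_quat(o['ee_rot']).as_matrix()[:,2]; print('tilt fix wx,wy',np.round([-z[1],z[0]],3))
E
python3 -m jog '[[[-0.008,0,0],[0,0.01,0],0],[[-0.0078,0.0019,0],[0,0.01,0],0],[[-0.0073,0.0034,0],[0,0,0],0]]'; python3 cr.py .2 
```

```text
clock: 13.85
position: [0.5396, 0.1985, 0.1888]
ee_rot: [0.703, 0.711, 0.011, 0.001]
ft_force: [7.1, -2.4, -3.0]
grip_width: 0.203
t 13.85 th -115.2 rad 39.9 z 0.1888 EFFORT 7.41 radialF -0.85 Fz -3.0 g 0.203
[-0.0071, 0.0038] [-0.0059, 0.0054] [-0.0047, 0.0065] [-0.0034, 0.0073] [-0.0018, 0.0078] 
tilt fix wx,wy [-0.014  0.016]
```

```bash
python3 -m jog '[[[-0.0071,0.0038,0],[-0.005,0.01,0],0],[[-0.0059,0.0054,0],[-0.005,0,0],0],[[-0.0047,0.0065,0],[0,0,0],0]]'; python3 cr.py .2;python3 -m jog '[[[-0.0036,0.0075,0],[0,0,0],0],[[-0.0018,0.0078,0],[0,0,0],0]]'; python3 cr.py .2  
```

```text
clock: 14.22
position: [0.5256, 0.2102, 0.1888]
ee_rot: [0.705, 0.709, 0.005, 0.005]
ft_force: [1.8, -7.8, 1.3]
grip_width: 0.207
t 14.22 th -141.8 rad 39.4 z 0.1888 EFFORT 7.18 radialF 3.41 Fz 1.3 g 0.207
[-0.005, 0.0062] [-0.0029, 0.0075] [-0.0013, 0.0079] [0.0003, 0.008] [0.0019, 0.0078] 
tilt fix wx,wy [0.    0.013]
clock: 14.48
position: [0.5203, 0.22, 0.1886]
ee_rot: [0.707, 0.707, 0.001, 0.006]
ft_force: [-7.8, -11.6, 9.3]
grip_width: 0.196
t 14.47 th -158.1 rad 39.1 z 0.1886 EFFORT 7.82 radialF 11.54 Fz 9.3 g 0.196
[-0.0033, 0.0073] [-0.0007, 0.008] [0.0009, 0.008] [0.0025, 0.0076] [0.004, 0.007] 
tilt fix wx,wy [0.007 0.011]
```

```bash
python3 -m jog '[[[-0.0038,0.0075,0],[0,0,0],0],[[-0.001,0.008,0],[0,0,0],0]]'; python3 cr.py .2;  
```

```text
clock: 14.72
position: [0.5173, 0.2311, 0.1886]
ee_rot: [0.709, 0.705, 0.0, 0.009]
ft_force: [-3.1, -8.4, 4.2]
grip_width: 0.203
t 14.72 th -175.0 rad 39.5 z 0.1886 EFFORT 8.11 radialF 3.87 Fz 4.2 g 0.203
[-0.0007, 0.008] [0.0017, 0.0079] [0.0032, 0.0074] [0.0046, 0.0066] [0.0058, 0.0055] 
tilt fix wx,wy [0.012 0.012]
```

```bash
python3 -m jog '[[[-0.0007,0.008,0],[0,0,0],0],[[0.0012,0.0079,0],[0.005,0.005,0],0]]'; python3 cr.py .2; python3 -m jog '[[[0.0032,0.0074,0],[0,0,0],0],[[0.0042,0.0066,0],[0.005,0.005,0],0]]'; python3 cr.py .2;  
```

```text
clock: 14.98
position: [0.5181, 0.2434, 0.1885]
ee_rot: [0.71, 0.704, -0.002, 0.006]
ft_force: [-4.3, -7.0, 4.7]
grip_width: 0.202
t 14.97 th 167.0 rad 39.5 z 0.1885 EFFORT 7.79 radialF 2.66 Fz 4.7 g 0.202
[0.0018, 0.0078] [0.004, 0.007] [0.0053, 0.006] [0.0064, 0.0048] [0.0073, 0.0035] 
tilt fix wx,wy [0.012 0.006]
clock: 15.22
position: [0.5236, 0.2562, 0.1886]
ee_rot: [0.711, 0.703, -0.005, 0.001]
ft_force: [-7.3, -4.3, 7.5]
grip_width: 0.204
t 15.22 th 146.8 rad 39.4 z 0.1886 EFFORT 7.58 radialF 3.74 Fz 7.5 g 0.204
[0.0043, 0.0067] [0.0062, 0.0051] [0.0071, 0.0038] [0.0077, 0.0023] [0.008, 0.0007] 
tilt fix wx,wy [ 0.009 -0.006]
```

```bash
python3 -m jog '[[[0.0043,0.0067,0],[0,0,0],0],[[0.006,0.0051,0],[0.005,0,0],0]]'; python3 cr.py .2; python3 -m jog '[[[0.0073,0.0038,0],[0,0,0],0],[[0.0077,0.0023,0],[0,0,0],0]]'; python3 cr.py .2;  
```

```text
clock: 15.48
position: [0.5332, 0.2666, 0.1886]
ee_rot: [0.711, 0.703, -0.006, -0.001]
ft_force: [-7.1, -3.7, 5.6]
grip_width: 0.203
t 15.47 th 126.2 rad 39.7 z 0.1886 EFFORT 7.91 radialF 1.26 Fz 5.6 g 0.203
[0.0066, 0.0046] [0.0076, 0.0026] [0.008, 0.0011] [0.008, -0.0005] [0.0078, -0.0021] 
tilt fix wx,wy [ 0.006 -0.009]
clock: 15.72
position: [0.5465, 0.2733, 0.1886]
ee_rot: [0.711, 0.703, -0.007, -0.003]
ft_force: [-7.5, -1.8, 5.7]
grip_width: 0.206
t 15.72 th 104.6 rad 40.0 z 0.1886 EFFORT 7.74 radialF 0.15 Fz 5.7 g 0.206
[0.0079, 0.0015] [0.008, -0.0004] [0.0078, -0.0019] [0.0073, -0.0035] [0.0064, -0.0048] 
tilt fix wx,wy [ 0.006 -0.014]
```

```bash
python3 -m jog '[[[0.0079,0.0015,0],[0,-0.005,0],0],[[0.008,-0.0004,0],[0,0,0],0]]'; python3 cr.py .2; python3 -m jog '[[[0.0078,-0.0019,0],[0,-0.005,0],0],[[0.0073,-0.0035,0],[0,0,0],0]]'; python3 cr.py .2;  
```

```text
clock: 15.98
position: [0.5609, 0.2749, 0.1885]
ee_rot: [0.711, 0.704, -0.007, -0.003]
ft_force: [-7.8, -2.0, 5.3]
grip_width: 0.202
t 15.97 th 83.9 rad 40.5 z 0.1885 EFFORT 7.51 radialF -2.81 Fz 5.3 g 0.202
[0.0079, -0.0018] [0.0074, -0.0032] [0.0066, -0.0046] [0.0056, -0.0058] [0.0043, -0.0068] 
tilt fix wx,wy [ 0.007 -0.014]
clock: 16.23
position: [0.5741, 0.2714, 0.1885]
ee_rot: [0.71, 0.704, -0.007, -0.003]
ft_force: [-7.7, 1.3, 5.1]
grip_width: 0.204
t 16.23 th 64.5 rad 40.8 z 0.1885 EFFORT 7.52 radialF -2.12 Fz 5.1 g 0.204
[0.0067, -0.0046] [0.0059, -0.0055] [0.0047, -0.0065] [0.0033, -0.0073] [0.0018, -0.0078] 
tilt fix wx,wy [ 0.005 -0.014]
```

```bash
python3 -m jog '[[[0.0067,-0.0044,0],[0,-0.01,0],0],[[0.0059,-0.0055,0],[0,0,0],0]]'; python3 cr.py .2; python3 -m jog '[[[0.0045,-0.0065,0],[0,0,0],0],[[0.0033,-0.0073,0],[0,0,0],0]]'; python3 cr.py .2;  
```

```text
clock: 16.48
position: [0.5842, 0.2648, 0.1885]
ee_rot: [0.709, 0.706, -0.004, -0.003]
ft_force: [-9.8, 2.1, 5.1]
grip_width: 0.201
t 16.48 th 47.6 rad 40.9 z 0.1885 EFFORT 8.65 radialF -5.0 Fz 5.1 g 0.201
[0.005, -0.0064] [0.0041, -0.0069] [0.0026, -0.0076] [0.0011, -0.008] [-0.0006, -0.008] 
tilt fix wx,wy [ 0.002 -0.01 ]
clock: 16.73
position: [0.59, 0.2577, 0.1888]
ee_rot: [0.706, 0.708, -0.002, -0.007]
ft_force: [-2.1, 10.9, -0.2]
grip_width: 0.203
t 16.73 th 34.6 rad 40.6 z 0.1888 EFFORT 10.21 radialF 4.45 Fz -0.2 g 0.203
[0.0036, -0.0072] [0.0024, -0.0077] [0.0008, -0.008] [-0.0008, -0.008] [-0.0023, -0.0077] 
tilt fix wx,wy [-0.006 -0.012]
```

```bash
python3 -m jog '[[[0.0036,-0.0072,0],[0,0,0],0],[[0.0024,-0.0077,0],[0,0,0],0]]'; python3 cr.py .2
```

```text
clock: 16.98
position: [0.5941, 0.2506, 0.1888]
ee_rot: [0.704, 0.711, 0.0, -0.01]
ft_force: [-2.5, 11.3, -0.4]
grip_width: 0.206
t 16.98 th 23.1 rad 40.8 z 0.1888 EFFORT 11.42 radialF 2.16 Fz -0.4 g 0.206
[0.002, -0.0079] [0.0008, -0.008] [-0.0008, -0.008] [-0.0024, -0.0077] [-0.0038, -0.0071] 
tilt fix wx,wy [-0.015 -0.014]
```

```bash
python3 -m jog '[[[0.001,-0.0079,0],[0,0,0],0]]'; python3 cr.py .2;  python3 -m jog '[[[0.0004,-0.008,0],[0,0,0],0]]'; python3 cr.py .2
```

```text
clock: 17.1
position: [0.5951, 0.2471, 0.1889]
ee_rot: [0.702, 0.712, 0.003, -0.012]
ft_force: [4.1, 13.7, -2.7]
grip_width: 0.201
t 17.1 th 18.0 rad 40.5 z 0.1889 EFFORT 11.79 radialF 8.16 Fz -2.7 g 0.201
[0.0015, -0.0079] [0.0001, -0.008] [-0.0015, -0.0079] [-0.003, -0.0075] [-0.0044, -0.0067] 
tilt fix wx,wy [-0.021 -0.012]
clock: 17.23
position: [0.596, 0.2437, 0.1891]
ee_rot: [0.701, 0.713, 0.006, -0.013]
ft_force: [6.5, 13.7, -6.2]
grip_width: 0.202
t 17.23 th 13.0 rad 40.4 z 0.1891 EFFORT 11.89 radialF 9.42 Fz -6.2 g 0.202
[0.0009, -0.008] [-0.0006, -0.008] [-0.0022, -0.0077] [-0.0037, -0.0072] [-0.005, -0.0063] 
tilt fix wx,wy [-0.026 -0.01 ]
```

```bash
python3 -m jog '[[[0.0009,-0.008,0],[-0.005,0,0],0]]'; python3 cr.py .2;  python3 -m jog '[[[0,-0.008,0],[0,0,0],0]]'; python3 cr.py .2
```

```text
clock: 17.35
position: [0.5969, 0.2399, 0.1889]
ee_rot: [0.699, 0.715, 0.006, -0.012]
ft_force: [2.1, 11.4, -4.4]
grip_width: 0.201
t 17.35 th 7.5 rad 40.7 z 0.1889 EFFORT 11.03 radialF 3.61 Fz -4.4 g 0.201
[-0.0001, -0.0081] [-0.0013, -0.0079] [-0.0029, -0.0075] [-0.0043, -0.0068] [-0.0056, -0.0058] 
tilt fix wx,wy [-0.026 -0.008]
clock: 17.48
position: [0.5972, 0.2364, 0.189]
ee_rot: [0.698, 0.716, 0.009, -0.013]
ft_force: [5.0, 12.9, -3.4]
grip_width: 0.2
t 17.48 th 2.5 rad 40.6 z 0.189 EFFORT 12.65 radialF 5.55 Fz -3.4 g 0.2
[-0.0007, -0.008] [-0.002, -0.0078] [-0.0035, -0.0072] [-0.0049, -0.0064] [-0.0061, -0.0053] 
tilt fix wx,wy [-0.031 -0.006]
```

```bash
python3 -m jog '[[[-0.0007,-0.008,0],[0,0,0],0]]'; python3 cr.py .2
```

```text
clock: 17.6
position: [0.597, 0.2325, 0.189]
ee_rot: [0.696, 0.717, 0.012, -0.013]
ft_force: [7.4, 12.6, -6.4]
grip_width: 0.203
t 17.6 th -3.0 rad 40.5 z 0.189 EFFORT 12.97 radialF 6.75 Fz -6.4 g 0.203
[-0.0014, -0.0079] [-0.0028, -0.0076] [-0.0042, -0.0069] [-0.0055, -0.0059] [-0.0066, -0.0047] 
tilt fix wx,wy [-0.035 -0.003]
```

```bash
python3 -m jog '[[[0,0,0],[0,0,0],0],[[0,0,0],[0,0,0],0]]'; python3 cr.py .2; python3 -m jog '[[[0,0,0],[0,0,0],100],[[0,0,0],[0,0,0],100],[[0,0,0],[0,0,0],100],[[0,0,0],[0,0,0],100]]'; python3 st.py
```

```text
clock: 17.85
position: [0.5974, 0.2329, 0.1888]
ee_rot: [0.696, 0.718, 0.012, -0.013]
ft_force: [-1.1, -0.5, 1.3]
grip_width: 0.202
t 17.85 th -2.4 rad 40.8 z 0.1888 EFFORT -0.52 radialF -1.08 Fz 1.3 g 0.202
[-0.0016, -0.0079] [-0.0027, -0.0076] [-0.0041, -0.0069] [-0.0054, -0.0059] [-0.0065, -0.0047] 
tilt fix wx,wy [-0.035 -0.002]
clock: 18.35
position: [0.5975, 0.2325, 0.1887]
ee_rot: [0.696, 0.717, 0.012, -0.013]
ft_force: [0.7, -0.1, 0.0]
grip_width: 0.997
t 18.35 p [0.5975 0.2325 0.1887] jawdeg 1.7 z [-0.002  0.035 -0.999] F [ 0.7 -0.1  0. ] g 0.997 q [-0.8   0.42  0.49  1.53 -0.24  1.23 -0.23]
```

```bash
python3 -m jog '[[[0,0,0.02],[0,0,0],100],[[0,0,0.03],[0,0,0],100],[[0,0,0.05],[-0.03,0,0],100],[[-0.05,0,0.03],[0,0,0],100],[[-0.06,0,0],[0,0,0],100]]';python3 -m jog '[[[-0.05,0.01,0],[0,0,0],100],[[-0.02,0.01,0],[0,0,0],100],[[0,0,0],[0,0,0],100],[[0,0,0],[0,0,0],100]]'; python3 st.py
python3 - <<'E'
from h import *
from workcell import cams
for n in("top","scene"):
    m=cams.camera_model(n);K,V=m["intrinsics"],m["view"];p,d=cams.camera(n);C=cloud(d,K,V)
    sl=(slice(120,280),slice(150,330)) if n=="scene" else (slice(100,280),slice(100,300))
    cv2.imwrite(f"pics/{n}4.png",cv2.resize(p[sl][:,:,::-1],None,fx=3.3,fy=3.3))
    s=(C[...,2]>.052)&(C[...,2]<.07)&(C[...,0]>.41)&(C[...,0]<.49)&(C[...,1]>.2)&(C[...,1]<.28);print('block',C[s].mean(0),s.sum())
    s=(C[...,2]>.196)&(C[...,2]<.21)&(np.hypot(C[...,0]-.5566,C[...,1]-.2346)<.06);print('knob',C[s].mean(0),s.sum())
    s=(C[...,2]>.016)&(C[...,2]<.028)&(np.hypot(C[...,0]-.4134,C[...,1]+.0534)<.06);print('box',C[s].mean(0))
    s=(C[...,2]>.125)&(C[...,2]<.15)&(np.hypot(C[...,0]-.675,C[...,1]-.224)<.045);print('tin',C[s].mean(0))
E
```

```text
clock: 18.98
position: [0.488, 0.2309, 0.3271]
ee_rot: [0.698, 0.716, 0.001, -0.0]
ft_force: [-0.5, -0.2, 0.6]
grip_width: 1.001
clock: 19.48
position: [0.4146, 0.2508, 0.334]
ee_rot: [0.698, 0.716, 0.006, -0.001]
ft_force: [-0.2, -0.2, -0.4]
grip_width: 0.996
t 19.48 p [0.4146 0.2508 0.334 ] jawdeg 1.5 z [ 0.007  0.011 -1.   ] F [-0.2 -0.2 -0.4] g 0.996 q [-1.07 -0.05  0.43  1.71  0.01  1.46 -0.62]
block [0.44897021 0.24040963 0.05975516] 99
knob [0.59676136 0.23226125 0.20247622] 96
box [ 0.41332234 -0.05373874  0.02223424]
tin [0.67497524 0.22398398 0.13642269]
block [0.44862971 0.23718489 0.0582495 ] 51
knob [0.59684863 0.22930244 0.20142164] 37
box [ 0.41295794 -0.05653691  0.02158994]
tin [0.67149528 0.23547178 0.13677239]
```

View pics/scene4.png

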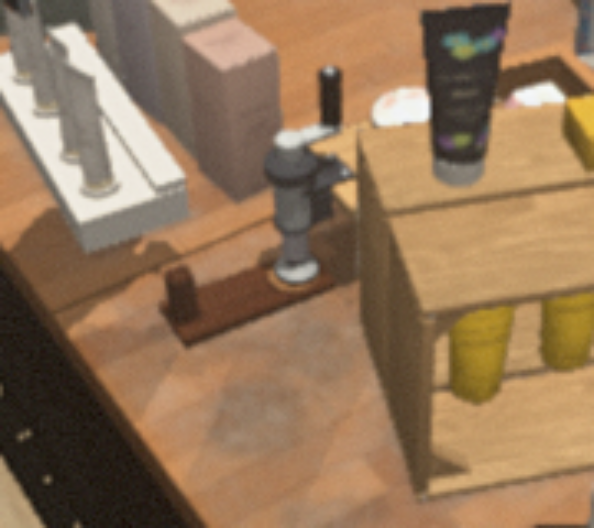

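View pics/top4.png

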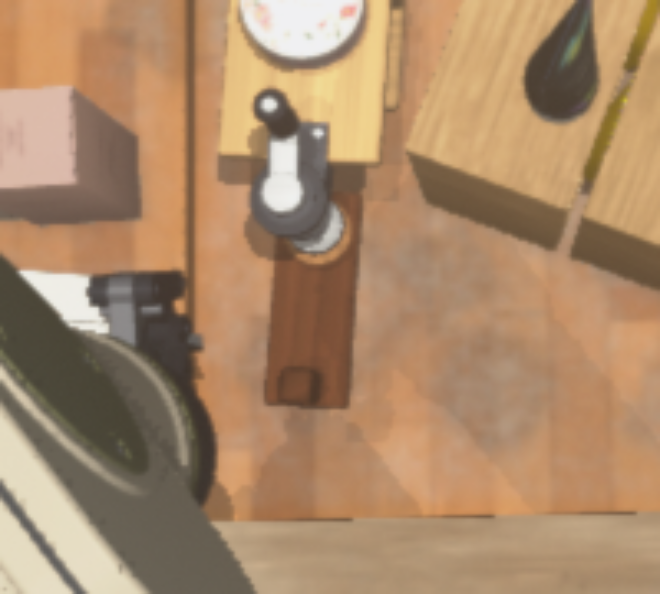

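The foot now stands on the cork (scene crop (295,270)). The plate, tin and box haven't moved, the crank stayed where I left it, and the arm is clear. Handing in.

```bash
python3 -c "
from workcell import manip; print(manip.hand_in())"
```

```text
the job is handed in; nothing more can be done
None
```

The foot plate is flat under the jack leg and the foot presses on its cork disc. I let go of the crank and handed the job in at 19.5 s of the 72 s allowed. No verdict was reported.

- **Plate:** I gripped it by its block, turned it in line with the stand and slid it under the raised leg. The middle of the cork disc came out about 3 to 4 mm from the jack axis; the limit is 12 mm. After cranking, the block measured the same position to within 0.5 mm.
- **Crank:** I turned it clockwise about 1.4 turns. Free-running effort read 7 to 8 N at the knob, with single readings up to 8.4 N. It began to rise about 1 rad before the stop, and I stopped at 13.0 N.
- **Foot force:** The effort reading puts it at about 74 N and the angle turned since contact at 50 to 60 N. Both are inside the 30 to 100 N range.
- **After letting go:** The crank did not spring back, the round tin and balm box were where they started, and the arm was clear of everything.

**Checks that disagreed:**
- The effort readings near the end were uneven (11.8, 11.9, 11.0, 12.7, 13.0 N), with up to about 11 N of sideways force at times.
- The hold reading after the stop was near zero, because a hold row re-targets the measured pose. It therefore did not confirm the final effort.
- The scene camera put the tin's average point about 12 mm off the top camera's, probably because it sees only part of the tin. The top camera showed no movement.

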